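# Find the worn nozzle sleeve with the gauge pin and show it to the inspection camera

## Task

One of the two blue nozzle sleeves on the green board is worn: it is the one whose bore goes right down over the steel gauge pin until its collar rests on the black base, while the sound one stops at the pin's tip and must finish standing on the board. Prove the worn sleeve on the pin, fully home, then lift it off and show its collar end to the inspection camera: hold it in the air straight in line with the lens, square to it, with the middle of the sleeve about 10 cm in front of the glass. Finish while holding it still there, do not let go; do not touch the camera and leave the brush and the loose steel ring where they are.

Things in the scene. Friction and masses are not known exactly. Their poses are not given: they have to be found in the camera images.
- sleeve_p_mid (a point): blue plastic sleeve: upright tube, 36 mm outside, 50 mm high, about 60 g, with a 46 mm collar, 5 mm thick, round its lower end. Point: its middle, on the axis, 25 mm above its underside; z runs from collar end to plain end. Both sleeves look alike outside; the bore right through is 23 mm in the worn one, 18 mm in the sound one: look into it from above or try it on the pin
- sleeve_q_mid (a point): blue plastic sleeve: upright tube, 36 mm outside, 50 mm high, about 60 g, with a 46 mm collar, 5 mm thick, round its lower end. Point: its middle, on the axis, 25 mm above its underside; z runs from collar end to plain end. Both sleeves look alike outside; the bore right through is 23 mm in the worn one, 18 mm in the sound one: look into it from above or try it on the pin
- sleeve_p: the same sleeve as sleeve_p_mid; origin at the centre of its underside, z along its axis towards the plain end
- sleeve_q: the same sleeve as sleeve_q_mid; origin at the centre of its underside, z along its axis towards the plain end
- board: green cutting board, 325 x 265 x 12 mm, fixed; origin at the centre of its underside, x along its long side, z up; its top is 12 mm above the table
- gauge: wear gauge, fixed: black round base of 80 mm diameter and 12 mm height with an upright steel pin in its middle; origin at the centre of its underside
- pin_foot (a point): the foot of the gauge pin, on its axis, at the top of the black base (12 mm above the table). The pin is 20 mm thick and stands 45 mm above this point; its last 8 mm taper to 8 mm. A sleeve fully home has its middle 25 mm above this point; a sound sleeve stops on the taper with its middle about 63 mm above it
- camera: inspection camera, fixed: dark foot plate 85 x 66 mm, aluminium bracket, and a grey square head, 50 mm wide, with a black lens barrel of 54 mm diameter and a white light ring; about 106 mm high. Origin under its foot. The lens looks up and towards its front (-x of the camera), 30 degrees from the vertical
- lens (a point): centre of the camera's front glass, about 90 mm above the table and 12 mm to the front (-x) of the camera's origin; its z axis is the lens axis, pointing out of the lens along the line of sight, 30 degrees from the vertical; its y axis is level
- brush: bystander: small cleaning brush, 170 mm long, lying on the far edge of the board; leave it
- clamp_ring: bystander: flat steel ring, 90 mm diameter, 16 mm high, lying on the table right of the board; leave it

How it is judged:
By the outcome, as a careful person would: the job done as asked, in the order asked, and still so for the second after the job is handed in, while the arm keeps its last pose, push and grip.
It also fails if it takes over 72 s, if anything falls off the work surface, if the arm or the gripper's body presses on something with over 40 N, if the wrist force passes 120 N, or if a joint passes its speed limit or range.

## Robot

A 6-joint arm with a two-finger parallel gripper is mounted at the origin on the work surface. World frame = base frame: x ahead of the robot, y to its left, z up, the work surface at z = 0. Lengths are in m, angles in rad, forces in N, time in s.
With the tool pointing down it reaches from about 0.2 to 0.875 m from the base axis. Payload 3.4 kg.
Tool frame: the origin (TCP) lies at the centre of the arm's flange, where the gripper is bolted on; the fingertips stand 199 mm ahead of it and the grasp point (between the pads) lies 180 mm ahead of it (bot.grasp_offset is the distance from the TCP to the grasp point, in m); x points along the fingers, z is the direction in which the jaws open and shut, and the axes are right-handed (so a half turn about x gives the same grasp; the last joint's range is limited). The gripper opens to 94 mm and grips with 3 to 60 N. Pads are 16 mm wide; open, the fingers measure 119 mm over their backs; the gripper's body (75 mm by 177 mm) begins 78 mm behind the grasp point.
Start: joints at [-1.453, 0.276, 1.505, -0, 1.361, -0.121], TCP at [0.136, -0.559, 0.405] pointing down, gripper open.
Joint ranges: [-2.89, 2.89], [-0.75, 2.08], [0.22, 2.7], [-1.18, 4.32], [0.11, 2.71], [-2.7, 2.7]. Speed limits (rad/s): [2.57, 2.57, 3.14, 3.14, 3.14, 3.14].

## Interface

Orientations are given as a unit quaternion [x, y, z, w].
In Python, from cell import bot, optics gives the robot as it stands. The module is installed in compiled form; this text tells all that it offers.
- The arm moves only by the shell command python3 -m handwheel 'ROWS' [FORCE]. ROWS is JSON, a list of rows, each a list of 3 entries, a list of its own where there are three numbers: the turn, a rotation vector about the world's x, y, z in degrees, then the shift along the world's x, y, z in mm, then the finger opening in mm, from 0 to 94. A call has 1 to 20 rows; each row shifts and turns the pose as measured when the row begins; what a row does not reach is not made up. A row lasts 1/8 s, in which the tool goes at most 62.5 mm and 10.7 degrees, less where a joint would pass 70% of its speed; a pose out of reach is approached as far as the arm can. A call with a gripper value outside its range is refused whole. The fingers move at their own pace and stop on an object; FORCE is the grip in N (left out, the last holds). Time passes only in rows, so rows that do not move let the fingers close. It gives the time, the measured TCP pose, the force and the opening at its end, in the units of the state.
- bot.state(): the state, without advancing time (a new reading comes with each control period).
- optics.grab_frame(name): name is "side" or "top" or "wrist"; returns a dict with "color" (384x512x3 uint8, red, green, blue), "range_z" (384x512 float32, m along the optical axis (not along the pixel's ray), 0 where there is no reading), "fx", "fy", "cx", "cy" (pixels), "cam_to_world" (4x4, takes a point from camera to world coordinates). Camera axes: x right, y up, looking along -z (the intrinsics and any distortion apply to the point x, -y, -z); pixel columns grow to the right and rows downward; lengths in m; the calibration is good to about 2 mm. A picture is of the moment at which its call begins.
- bot.hand_in(): hands the job in, once; it reports no verdict.
The state is a dict: "t": time; "qpos": joint angles; "joint_velocities": joint speeds; "joint_efforts": joint torques, N m; "eef_pos": TCP position; "tcp_rot": TCP orientation; "wrist_force": force on the tool from outside, world axes, zero at the start; "ft_torque": the same for the moment, N m; "grip_width": finger opening in m.
Only numpy, scipy, OpenCV 4.12 (cv2) and the standard library are available. Lean on these libraries where they do the work, as an engineer would, in place of code of your own. Each camera call takes 0.05 s, during which the arm holds its last target.

## Working session

There is one attempt and no reset: what is moved stays moved. The work goes in short steps, Python scripts to look and compute and a shell command to move; the robot and the scene stay as the last step left them, time stands still between calls to the robot, and variables do not carry over. Pictures are saved under pics/ and viewed, and the job is handed in when it is done.

```bash
mkdir -p pics; cat > h.py <<'E'
import numpy as np, cv2
from cell import bot, optics
def grab(n,fn):
    f=optics.grab_frame(n); cv2.imwrite(f'pics/{fn}.png',cv2.cvtColor(f['color'],cv2.COLOR_RGB2BGR)); np.savez(f'{fn}.npz',**f); return f
def ray(f,u,v):
    d=np.array([(u-f['cx'])/f['fx'],-(v-f['cy'])/f['fy'],-1.0]); M=f['cam_to_world']; return M[:3,3],M[:3,:3]@d
def onplane(f,u,v,z):
    o,d=ray(f,u,v); return o+d*(z-o[2])/d[2]
E
python3 - <<'E'
from h import *
print(bot.state())
for n in('top','side','wrist'):
    f=grab(n,n+'0'); print(n,f['fx'],f['cx'],f['cy'],f['cam_to_world'].round(3).tolist(),[k for k in f])
a=[cv2.imread(f'pics/{n}0.png') for n in('top','side','wrist')]
E
```

```text
{'t': 0.0, 'qpos': array([-1.45302623e+00,  2.76599722e-01,  1.50610450e+00, -2.86278833e-05,
        1.36069811e+00, -1.21007429e-01]), 'joint_velocities': array([ 0.00031349, -0.0007226 , -0.00040187,  0.00154261, -0.00099564,
       -0.00060024]), 'joint_efforts': array([ 1.18011167e-04, -4.04583836e+01, -2.37226653e+01,  7.01379217e-02,
        3.44057218e-02, -1.30501894e-04]), 'eef_pos': array([ 0.13595757, -0.55848725,  0.40381314]), 'tcp_rot': array([ 0.43733246,  0.55645326, -0.43644013,  0.55553587]), 'wrist_force': array([-0.14580343,  1.23499095, -0.66369587]), 'ft_torque': array([ 0.02018911, -0.00857295,  0.02594414]), 'grip_width': 0.0939806123178418}
top 484.35154444481446 254.83411709083077 191.5256143073015 [[-0.005, 0.997, -0.083, 0.437], [-0.999, -0.008, -0.032, -0.013], [-0.032, 0.082, 0.996, 1.125], [0.0, 0.0, 0.0, 1.0]] ['color', 'range_z', 'fx', 'fy', 'cx', 'cy', 'cam_to_world']
side 410.7806125550313 249.97290022570357 191.3481171568471 [[0.928, 0.153, -0.339, 0.271], [-0.371, 0.44, -0.818, -0.686], [0.024, 0.885, 0.465, 0.499], [0.0, 0.0, 0.0, 1.0]] ['color', 'range_z', 'fx', 'fy', 'cx', 'cy', 'cam_to_world']
wrist 315.92402312765137 261.38260171233435 195.3127639115284 [[0.236, 0.935, 0.264, 0.213], [-0.972, 0.228, 0.062, -0.54], [-0.002, -0.271, 0.963, 0.384], [0.0, 0.0, 0.0, 1.0]] ['color', 'range_z', 'fx', 'fy', 'cx', 'cy', 'cam_to_world']
```

View pics/top0.png

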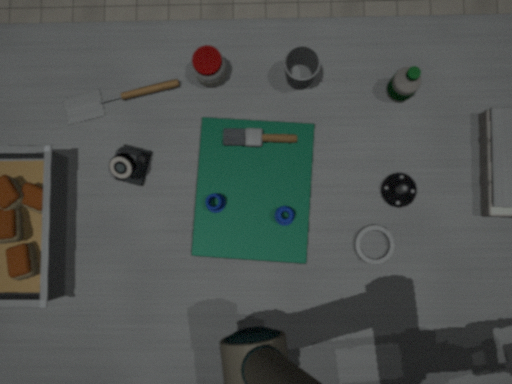

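View pics/side0.png

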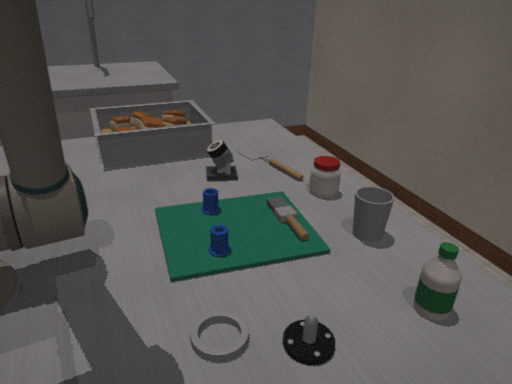

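View pics/wrist0.png

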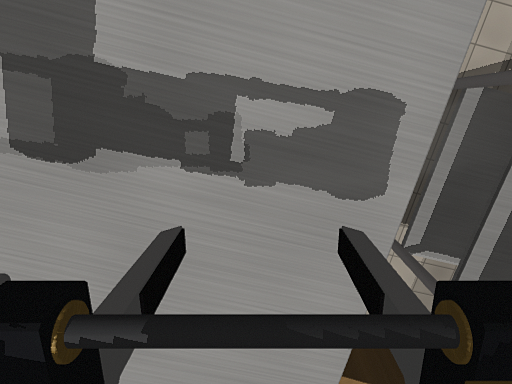

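```bash
python3 - <<'E'
import numpy as np,cv2
from h import *
f=dict(np.load('top0.npz'))
im=cv2.imread('pics/top0.png')
def crop(u,v,r,s): return cv2.resize(im[v-r:v+r,u-r:u+r],(s,s),interpolation=cv2.INTER_CUBIC)
cv2.imwrite('pics/z1.png',cv2.convertScaleAbs(np.vstack([np.hstack([crop(215,203,18,300),crop(285,215,18,300)]),np.hstack([crop(128,166,24,300),crop(398,190,24,300)])]),alpha=1.8))
hsv=cv2.cvtColor(im,cv2.COLOR_BGR2HSV)
m=cv2.inRange(hsv,(105,120,50),(130,255,255))
n,l,st,c=cv2.connectedComponentsWithStats(m)
for i in range(1,n):
  if st[i,4]>30:
    print(st[i],c[i]); 
    for nm,z in(('collar',.017),('top',.062)): print(nm,onplane(f,st[i,0]+st[i,2]/2-.5,st[i,1]+st[i,3]/2-.5,z).round(4))
# depth cluster at pieces
def pts(f):
    h,w=f['range_z'].shape; v,u=np.mgrid[:h,:w]; z=f['range_z']; P=np.stack([(u-f['cx'])/f['fx']*z,-(v-f['cy'])/f['fy']*z,-z],-1)
    return P@f['cam_to_world'][:3,:3].T+f['cam_to_world'][:3,3]
P=pts(f)
for nm,u,v in(('s1',215,203),('s2',285,215),('cam',128,166),('g',398,190)):
    r=9 if nm[0]=='s' else 20
    print(nm); 
    if nm[0]=='s': print((P[v-r:v+r,u-r:u+r,2]*1000).astype(int)[::2,::1])
    else: print((P[v-r:v+r,u-r:u+r,2]*1000).astype(int)[::2,::2])
E
```

```text
[206 194  19  18 199] [215.30653266 202.85427136]
collar [0.5042 0.1146 0.017 ]
top [0.5014 0.1094 0.062 ]
[275 207  19  18 221] [284.09954751 215.39366516]
collar [ 0.4733 -0.0434  0.017 ]
top [ 0.4718 -0.0421  0.062 ]
s1
[[11 12 10 11 61 62 59 54 61 59 62 15 13 14 16 11 11  7]
 [12 62 59 62 59 62 60 61 57 61 64 62 61 35 16 18 19 14]
 [60 60 61 54 44 35 24 11 13 12 11 58 58 61 57 25 17 17]
 [59 60 54 41 24 11 10  7 11  9  8 12 61 60 63 46 25 15]
 [63 62 52 37 13 11 13 12 11 13 12  8 62 59 64 48 29 15]
 [64 60 63 36 25 11 16  8 12 10 12 63 61 62 62 40 26 16]
 [19 63 63 65 62 28 10 12 10 63 60 62 64 61 43 27 15 16]
 [14 15 17 62 60 63 61 62 58 60 63 55 46 31 13 15 15 13]
 [ 6 10 11 13 17 16 16 14 17 22 24 16 18 15 19 14  9 12]]
s2
[[16 10 13 12 12 15 19 13 16 16 17 18 10 14 13 15 11 12]
 [13 16 14 15 61 62 58 61 58 64 60 64 64 57 15 11 13 10]
 [15 15 62 62 64 62 59 61 60 61 61 59 60 60 58 61 16 12]
 [16 62 61 62 60 59 10 13 12 10 14 47 63 65 61 61 62 14]
 [15 61 62 59 61 12 12 15 15 10 11 10 32 56 58 63 63 16]
 [16 62 62 62 61 13 13 10 11 10 12 11 50 61 60 60 63 16]
 [18 61 63 59 63 6
[... 3661 characters left out ...]
4    7   14   10   13    9   12   12
    10   10   11   14   10   -4]
 [   5    1   -2   10   14    9   11   14   13   13   10   12   13   12
    11   12   10   11    0   -1]
 [   3   -6   -2    3   14    9    9   11   12    7   11   13    9    5
    11   12   11   12    0    3]
 [   2   -2   -1    1    6   10   14   15    9   10   13   11    9   12
    11   15   11    5    1    0]
 [  -2    0    1    0   -2    0    8   10   12   10   12    7   13   11
    16    9    1    0    0    6]
 [   1    1   -2    0   -1    2    3    0 1124   11   10   10   10    0
    -2    1    0    3   -1    0]
 [   2    4   -1    0    1   -2   -1   -2    0    0   -1    0    2   -1
     0    0   -2    0   -2    1]]
```

View pics/z1.png

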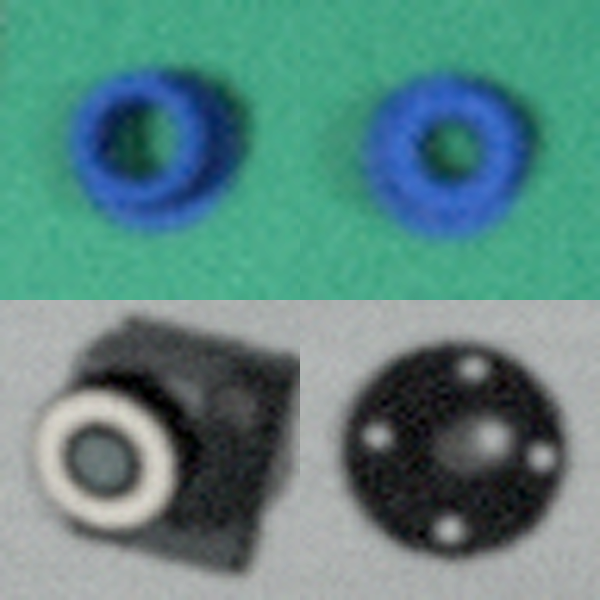

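```bash
cat >> h.py <<'E'
def pts(f):
    h,w=f['range_z'].shape; v,u=np.mgrid[:h,:w]; z=f['range_z']; P=np.stack([(u-f['cx'])/f['fx']*z,-(v-f['cy'])/f['fy']*z,-z],-1)
    return P@f['cam_to_world'][:3,:3].T+f['cam_to_world'][:3,3]
def load(n): return dict(np.load(n+'.npz'))
def fitplane(Q):
    c=Q.mean(0); n=np.linalg.svd(Q-c)[2][2]; n*=np.sign(n[2]); return c,n
def tri(rs):
    A=0;b=0
    for o,d in rs:
        d=d/np.linalg.norm(d); M=np.eye(3)-np.outer(d,d); A=A+M; b=b+M@o
    p=np.linalg.solve(A,b); return p,[np.linalg.norm((np.eye(3)-np.outer(d,d)/(d@d))@(p-o)) for o,d in rs]
E
python3 - <<'E'
from h import *
t=load('top0'); s=load('side0'); P=pts(t); im=cv2.imread('pics/top0.png'); g=cv2.cvtColor(im,cv2.COLOR_BGR2GRAY); 
# white ring in top
u,v=122,167
sub=np.zeros_like(g); sub[v-18:v+18,u-16:u+16]=255
print('gray bg',g[120,160], 'ring max',g[v-15:v+15,u-15:u+15].max())
hsv=cv2.cvtColor(im,cv2.COLOR_BGR2HSV)
m=((P[...,2]>.06)&(P[...,2]<.2)&(sub>0)&(g>90)).astype(np.uint8)
cs,_=cv2.findContours(m,cv2.RETR_EXTERNAL,cv2.CHAIN_APPROX_NONE); c=max(cs,key=cv2.contourArea); e=cv2.fitEllipse(c); print('ring ellipse',e)
Q=P[m>0]; cc,n=fitplane(Q); r=(Q-cc)@n; Q=Q[abs(r)<.008]; cc,n=fitplane(Q)
print('plane',len(Q),cc.round(4),n.round(3),'tilt',np.degrees(np.arccos(n[2])),'az',np.degrees(np.arctan2(n[1],n[0])))
ot,dt=ray(t,*e[0]); k=((cc-ot)@n)/(dt@n); print('lens by depth',(ot+k*dt).round(4)); print('lens at z.09',onplane(t,*e[0],.09).round(4))
# foot plate
mf=((P[...,2]>.005)&(P[...,2]<.11)).astype(np.uint8); mm=np.zeros_like(mf); mm[135:195,100:160]=mf[135:195,100:160]
Qf=P[(mm>0)&(P[...,2]<.024)]; rect=cv2.minAreaRect((Qf[:,:2]*1000).astype(np.float32)); print('foot',rect)
# gauge
mg=np.zeros_like(mf); mg[165:215,375:422]=(g[165:215,375:422]<60)
mg=cv2.morphologyEx(mg,cv2.MORPH_CLOSE,np.ones((3,3)))
cs,_=cv2.findContours(mg,cv2.RETR_EXTERNAL,cv2.CHAIN_APPROX_NONE); c=max(cs,key=cv2.contourArea); e=cv2.fitEllipse(c); print('g',e, onplane(t,*e[0],.012).round(4))
ov=np.zeros_like(mf); ov[165:215,375:422]=P[165:215,375:422,2]>.05
vv,uu=np.nonzero((ov>0)&(P[...,2]<.08)); print('pintip',uu.mean(),vv.mean(),onplane(t,uu.mean(),vv.mean(),.056).round(4))
# sleeves: rim
for u,v in((214,202),(285,215)):
    w=np.zeros_like(mf); w[v-13:v+13,u-13:u+13]=1
    mr=((w>0)&(P[...,2]>.053)&(P[...,2]<.075)).astype(np.uint8)
    cs,_=cv2.findContours(mr,cv2.RETR_EXTERNAL,cv2.CHAIN_APPROX_NONE); c=max(cs,key=cv2.contourArea); e=cv2.fitEllipse(c); mmo=cv2.minEnclosingCircle(c)
    print('rim',e,mmo,onplane(t,*e[0],.062).round(4), np.sum(mr), P[mr>0][:,2].mean())
st=bot.state(); from scipy.spatial.transform import Rotation as R; print(R.from_quat(st['tcp_rot']).as_matrix().round(3))
E
```

```text
gray bg 92 ring max 117
ring ellipse ((119.71331787109375, 167.1126708984375), (18.479122161865234, 22.54902458190918), 127.57589721679688)
plane 210 [0.5782 0.3143 0.09  ] [-0.488  0.143  0.861] tilt 30.58403589061619 az 163.64768683981632
lens by depth [0.5782 0.3141 0.0901]
lens at z.09 [0.5782 0.3141 0.09  ]
foot ((593.8312377929688, 324.77862548828125), (118.44125366210938, 138.12376403808594), 85.65686798095703)
g ((398.2695617675781, 189.57138061523438), (33.55236053466797, 35.05164337158203), 91.24810791015625) [ 0.5311 -0.3048  0.012 ]
pintip 403.26 187.92 [ 0.5309 -0.3042  0.056 ]
rim ((212.6575927734375, 201.3424072265625), (15.22170352935791, 15.435608863830566), 135.0) ((212.68182373046875, 201.31817626953125), 8.035396575927734) [0.504  0.1146 0.062 ] 128 0.061297466341215835
rim ((284.462158203125, 214.51876831054688), (15.346266746520996, 15.51948070526123), 62.75550079345703) ((284.3333435058594, 214.5833282470703), 8.090291976928711) [ 0.474  -0.0432  0.062 ] 159 0.06137710984346882
[[-0.     0.972  0.237]
 [ 0.001  0.237 -0.972]
 [-1.     0.    -0.001]]
```

```bash
python3 - <<'E'
from h import *
t=load('top0'); s=load('side0'); P=pts(t); g=cv2.cvtColor(cv2.imread('pics/top0.png'),cv2.COLOR_BGR2GRAY)
mf=np.zeros(g.shape,np.uint8); mf[140:190,105:158]=((P[...,2]>.007)&(P[...,2]<.2))[140:190,105:158]
n,l,st,c=cv2.connectedComponentsWithStats(mf); i=1+np.argmax(st[1:,4]); 
m=(l==i)&(P[...,2]<.024); 
vv,uu=np.nonzero(m); X=np.array([onplane(t,a,b,.016) for a,b in zip(uu,vv)])[:,:2]*1000
r=cv2.minAreaRect(X.astype(np.float32)); print(len(X),r)
print(np.abs(cv2.boxPoints(r)).round(1).tolist())
# azimuth candidates: min bounding percentile widths
for a in range(-30,31,3):
    q=np.radians(a); A=X@[np.cos(q),np.sin(q)]; B=X@[-np.sin(q),np.cos(q)]; print(a,(np.percentile(A,99.5)-np.percentile(A,.5)).round(1),(np.percentile(B,99.5)-np.percentile(B,.5)).round(1),end=' | ')
# side
S=pts(s); im=cv2.imread('pics/side0.png')
c=cv2.resize(im[130:190,190:250],(400,400),interpolation=cv2.INTER_CUBIC); d=cv2.resize(cv2.imread('pics/top0.png')[140:192,105:157],(400,400),interpolation=cv2.INTER_CUBIC)
cv2.imwrite('pics/z2.png',cv2.convertScaleAbs(np.hstack([c,d]),alpha=1.6))
E
```

```text
433 ((593.9798583984375, 307.51910400390625), (68.40110778808594, 84.83646392822266), 75.21475219726562)
[[544.2000122070312, 285.29998779296875], [626.2999877929688, 263.6000061035156], [643.7000122070312, 329.79998779296875], [561.7000122070312, 351.3999938964844]]
-30 93.5 82.9 | -27 91.6 80.2 | -24 89.7 76.9 | -21 87.7 73.2 | -18 85.5 69.7 | -15 84.4 67.3 | -12 86.2 67.6 | -9 88.2 71.1 | -6 90.3 74.7 | -3 92.2 78.1 | 0 93.9 81.2 | 3 95.8 84.1 | 6 97.5 86.8 | 9 98.9 89.2 | 12 100.0 91.4 | 15 100.9 93.3 | 18 101.5 94.9 | 21 101.8 96.4 | 24 101.8 97.6 | 27 101.5 98.5 | 30 101.0 99.4 |
```

View pics/z2.png

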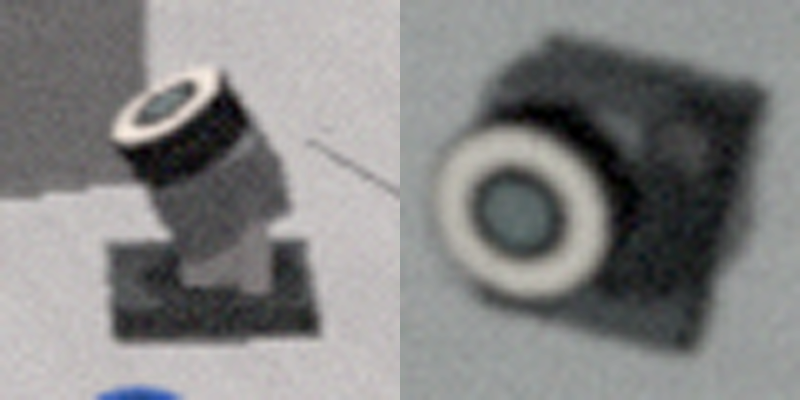

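```bash
python3 - <<'E'
from h import *
t=load('top0'); s=load('side0')
for a in((119.7,167.1),(120.1,167.0)): print([x for x in tri([ray(t,*a),ray(s,214.3,145.4)])])
S=pts(s); g=cv2.cvtColor(cv2.imread('pics/side0.png'),cv2.COLOR_BGR2GRAY)
w=g*0; w[138:156,204:226]=1
m=((w>0)&(g>110)&(abs(S[...,0]-.578)<.06)&(abs(S[...,1]-.313)<.05)&(S[...,2]>.06)); Q=S[m]; print(len(Q)); c,n=fitplane(Q); Q=Q[abs((Q-c)@n)<.006]; c,n=fitplane(Q); print(c,n,np.degrees(np.arccos(n[2])),np.degrees(np.arctan2(n[1],n[0])))
# sleeve / pin in side view
hsv=cv2.cvtColor(cv2.imread('pics/side0.png'),cv2.COLOR_BGR2HSV); b=cv2.inRange(hsv,(105,120,40),(130,255,255))
k,l,stt,cc=cv2.connectedComponentsWithStats(b)
for i in range(1,k):
    if stt[i,4]>60: print(stt[i],cc[i])
def proj(f,p):
    q=np.linalg.inv(f['cam_to_world'])@np.append(p,1); return (f['cx']+f['fx']*q[0]/-q[2], f['cy']-f['fy']*q[1]/-q[2])
print(proj(s,[.504,.1146,.062]),proj(s,[.504,.1146,.012]),proj(s,[.531,-.3045,.057]),proj(s,[.531,-.3045,.012]))
cv2.imwrite('pics/z3.png',cv2.convertScaleAbs(np.hstack([cv2.resize(cv2.imread('pics/side0.png')[300:370,275:345],(400,400),interpolation=cv2.INTER_CUBIC),cv2.resize(cv2.imread('pics/side0.png')[180:220,190:230],(400,400),interpolation=cv2.INTER_CUBIC)]),alpha=1.6))
E
```

```text
[array([0.57789698, 0.31440789, 0.08947223]), [np.float64(0.000434906196838889), np.float64(0.00043490619683884463)]]
[array([0.57784328, 0.31347597, 0.08983901]), [np.float64(0.0006565906761946304), np.float64(0.0006565906761946879)]]
52
[0.57823401 0.31305467 0.09073696] [-0.47401574  0.1356626   0.87000272] 29.54104384417387 164.02895709951414
[202 188  18  27 369] [210.34146341 201.68563686]
[209 225  22  32 533] [219.05065666 240.86491557]
(np.float64(209.94244137016867), np.float64(190.9132547190669)) (np.float64(210.40371079573947), np.float64(209.84489851378422)) (np.float64(310.3644448510638), np.float64(315.83839932235344)) (np.float64(307.6474459580485), np.float64(337.77201149217694))
```

View pics/z3.png

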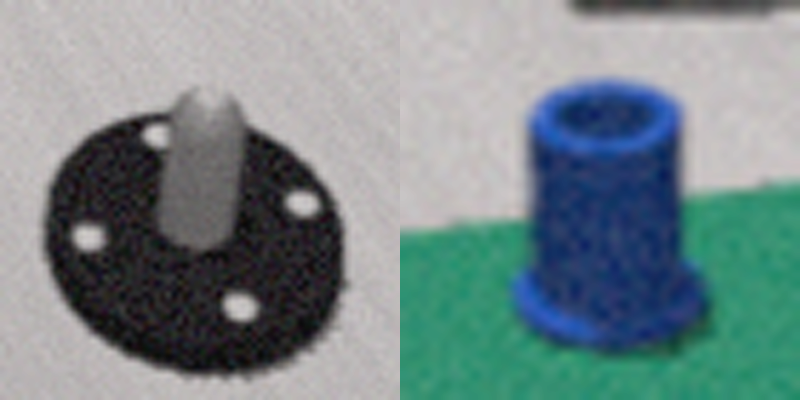

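```bash
python3 -m handwheel '[[[0,0,10],[24,45,0],94],[[0,0,10],[24,45,0],94],[[0,0,10],[24,45,0],94],[[0,0,10],[24,45,0],94],[[0,0,10],[24,45,0],94],[[0,0,10],[24,45,0],94],[[0,0,10],[24,45,0],94],[[0,0,10],[24,45,0],94],[[0,0,10],[24,45,0],94],[[0,0,10],[24,45,0],94],[[0,0,10],[24,45,0],94],[[0,0,10],[24,45,0],94],[[0,0,10],[24,45,0],94],[[0,0,10],[24,45,0],94],[[0,0,10],[24,43,0],94],[[0,0,0],[0,0,0],94]]' 30
cat > go.py <<'E'
# usage: remaining move from the current pose to grasp point target, tool yaw and lens tilt
from h import *
from scipy.spatial.transform import Rotation as R
def need(gp,n,jaw):
    """gp: grasp point target, n: direction opposite to fingers, jaw: approx jaw dir"""
    s=bot.state(); x=-np.array(n,float); x/=np.linalg.norm(x); z=np.array(jaw,float); z-=z@x*x; z/=np.linalg.norm(z)
    T=np.stack([x,np.cross(z,x),z],1); C=R.from_quat(s['tcp_rot'])
    dr=np.degrees((R.from_matrix(T)*C.inv()).as_rotvec()); tcp=np.array(gp)-.18*x
    print('t',round(s['t'],2),'turn',dr.round(2),'shift mm',((tcp-s['eef_pos'])*1000).round(1),'F',s['wrist_force'].round(1),'w',round(s['grip_width']*1000,1),'q',s['qpos'].round(2),'gp',(s['eef_pos']+.18*C.as_matrix()[:,0]).round(4))
J=[np.cos(np.radians(74.8)),np.sin(np.radians(74.8)),0]
E
python3 -c "
from go import *
need([.504,.1146,.045],[0,0,1],J); print(bot.grasp_offset); grab('wrist','w1')"
```

```text
t: 2.15
eef_pos: [0.5019, 0.1375, 0.4005]
tcp_rot: [-0.448, 0.547, 0.447, 0.547]
wrist_force: [0.1, -0.7, 0.3]
grip_width: 0.094
t 2.15 turn [ 0.02  0.01 -3.75] shift mm [   2.1  -22.9 -175.5] F [ 0.1 -0.7  0.3] w 94.0 q [ 0.13  0.2   1.62 -0.    1.32 -1.24] gp [0.502  0.1374 0.2205]
0.1804
```

View pics/w1.png

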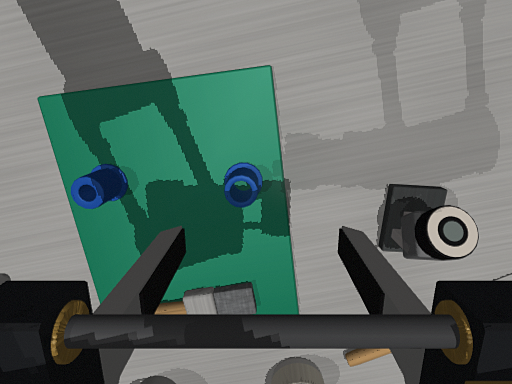

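```bash
python3 - <<'E'
from h import *
f=load('w1'); P=pts(f); im=cv2.imread('pics/w1.png')
m=np.zeros(P.shape[:2],np.uint8); m[150:215,215:270]=((P[...,2]>.052)&(P[...,2]<.075))[150:215,215:270]
cs,_=cv2.findContours(m,cv2.RETR_EXTERNAL,cv2.CHAIN_APPROX_NONE); c=max(cs,key=cv2.contourArea); e=cv2.fitEllipse(c); print(e,onplane(f,*e[0],.062).round(4)); print(P[m>0].mean(0))
print('lens',onplane(f,453.5,233,.09).round(4))
for z,nm,r in((0.012,'x',0),): pass
a,b,w,h=215,150,55,65; cv2.imwrite('pics/z4.png',cv2.resize(im[b:b+h,a:a+w],(w*9,h*9),interpolation=cv2.INTER_CUBIC))
E
```

```text
((241.00367736816406, 190.29513549804688), (32.90850830078125, 33.483734130859375), 6.14672327041626) [0.5032 0.1155 0.062 ]
[0.50378943 0.11516182 0.06072504]
lens [0.5808 0.3152 0.09  ]
```

View pics/z4.png

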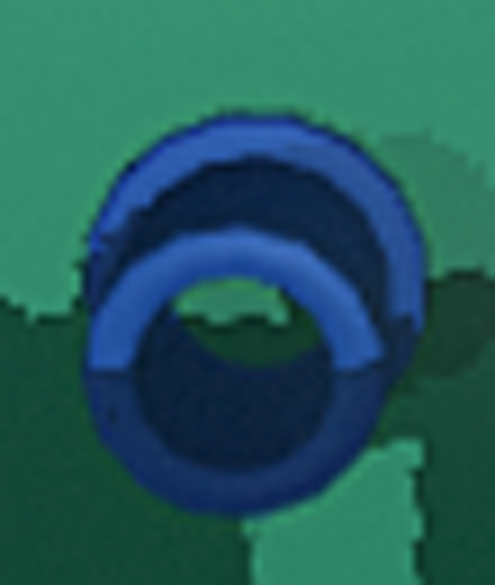

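```bash
python3 -m handwheel '[[[0,0,-3.75],[2,-22.5,0],94],[[0,0,0],[0,0,-40],94],[[0,0,0],[0,0,-40],94],[[0,0,0],[0,0,-35],94],[[0,0,0],[0,0,0],94]]'
python3 -c "
from go import *
need([.5038,.115,.042],[0,0,1],J); grab('wrist','w2')"
```

```text
t: 2.82
eef_pos: [0.4995, 0.1076, 0.2836]
tcp_rot: [-0.426, 0.566, 0.424, 0.563]
wrist_force: [0.2, 0.0, 0.4]
grip_width: 0.0941
t 2.83 turn [ 0.27 -0.12  0.84] shift mm [  4.3   7.4 -61.6] F [0.2 0.  0.4] w 94.1 q [ 0.08  0.28  1.82 -0.01  1.04 -1.21] gp [0.4991 0.1068 0.1036]
```

View pics/w2.png

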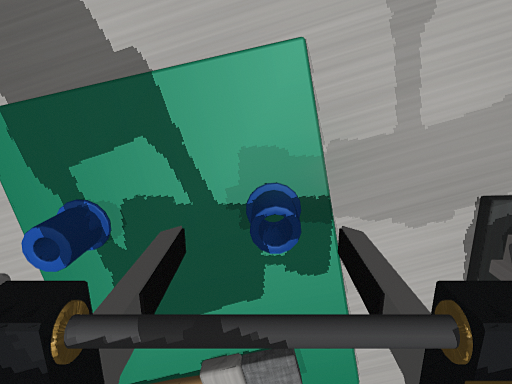

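```bash
python3 -m handwheel '[[[0.3,0,0.8],[4,7.5,0],94],[[0,0,0],[0,0,-25],94],[[0,0,0],[0,0,0],94]]'
python3 -c "
from go import *
need([.5038,.115,.042],[0,0,1],J)"
```

```text
t: 3.25
eef_pos: [0.5069, 0.1155, 0.2651]
tcp_rot: [-0.431, 0.558, 0.427, 0.566]
wrist_force: [-0.3, 0.3, 0.4]
grip_width: 0.0945
t 3.25 turn [-0.15  0.69  0.06] shift mm [ -3.1  -0.5 -43.1] F [-0.3  0.3  0.4] w 94.5 q [ 0.09  0.31  1.84  0.    0.98 -1.22] gp [0.509  0.116  0.0851]
```

```bash
python3 -m handwheel '[[[0,0.7,0],[-3,-0.5,0],94],[[0,0,0],[0,0,-20],94],[[0,0,0],[0,0,0],94],[[0,0,0],[0,0,0],94]]'
python3 -c "
from go import *
need([.5038,.115,.042],[0,0,1],J)"
```

```text
t: 3.75
eef_pos: [0.5059, 0.1157, 0.2506]
tcp_rot: [-0.43, 0.559, 0.429, 0.565]
wrist_force: [-0.2, 0.6, -0.4]
grip_width: 0.0935
t 3.75 turn [-0.21  0.48  0.02] shift mm [ -2.1  -0.7 -28.6] F [-0.2  0.6 -0.4] w 93.5 q [ 0.09  0.33  1.86  0.    0.95 -1.22] gp [0.5075 0.1163 0.0706]
```

```bash
python3 -m handwheel '[[[0,0.5,0],[-3,-1,-15],94],[[0,0,0],[0,0,-14],94],[[0,0,0],[0,0,0],94],[[0,0,0],[0,0,0],94]]'
python3 -c "
from go import *
need([.5038,.115,.042],[0,0,1],J)"
```

```text
t: 4.25
eef_pos: [0.5029, 0.1146, 0.2205]
tcp_rot: [-0.428, 0.561, 0.43, 0.563]
wrist_force: [-0.7, -0.5, 0.7]
grip_width: 0.0942
t 4.25 turn [-0.22 -0.    0.02] shift mm [0.9 0.4 1.5] F [-0.7 -0.5  0.7] w 94.2 q [ 0.09  0.36  1.89  0.    0.88 -1.22] gp [0.5028 0.1153 0.0405]
```

```bash
python3 -m handwheel '[[[0,0,0],[1,0,1],60],[[0,0,0],[0,0,0],40],[[0,0,0],[0,0,0],30],[[0,0,0],[0,0,0],30],[[0,0,0],[0,0,0],30],[[0,0,0],[0,0,0],30]]' 30
python3 -c "
from go import *
need([.5038,.115,.042],[0,0,1],J);grab('side','s3')"
```

```text
t: 5.0
eef_pos: [0.5044, 0.1147, 0.2223]
tcp_rot: [-0.429, 0.56, 0.43, 0.563]
wrist_force: [0.1, -0.3, -0.1]
grip_width: 0.0378
t 5.0 turn [-0.23  0.1   0.01] shift mm [-0.6  0.3 -0.3] F [ 0.1 -0.3 -0.1] w 37.8 q [ 0.09  0.36  1.89  0.    0.89 -1.22] gp [0.5047 0.1154 0.0423]
```

View pics/s3.png

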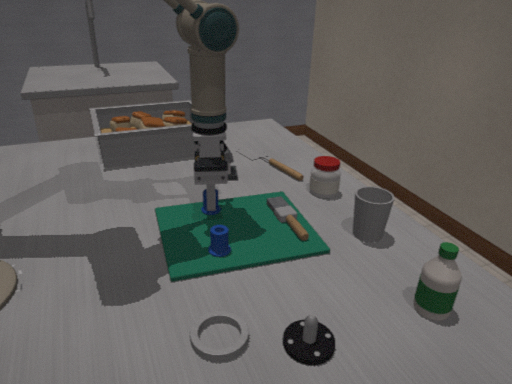

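```bash
python3 -m handwheel '[[[0,0,0],[0,0,0],30],[[0,0,0],[0,0,0],30],[[0,0,0],[0,0,20],30],[[0,0,0],[0,0,40],30],[[0,0,0],[0,0,40],30],[[0,0,0],[0,0,0],30],[[0,0,0],[0,0,0],30]]'
python3 -c "
from go import *
need([.531,-.3045,.145],[0,0,1],J);grab('wrist','w4');grab('top','t4')"
```

```text
t: 5.92
eef_pos: [0.503, 0.1145, 0.3227]
tcp_rot: [-0.428, 0.562, 0.431, 0.562]
wrist_force: [0.2, 0.0, -1.2]
grip_width: 0.036
t 5.92 turn [-0.2  -0.21  0.02] shift mm [  28.  -419.     2.3] F [ 0.2  0.  -1.2] w 36.0 q [ 0.09  0.25  1.76  0.    1.14 -1.22] gp [0.5023 0.1152 0.1427]
```

View pics/w4.png

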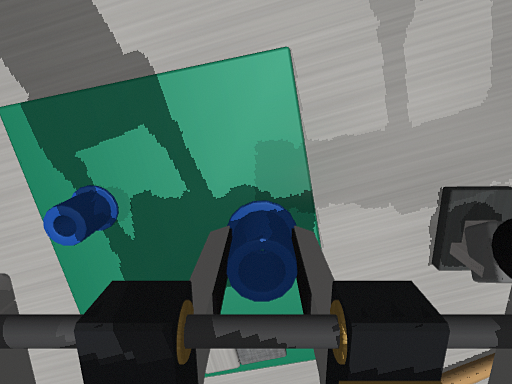

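View pics/t4.png

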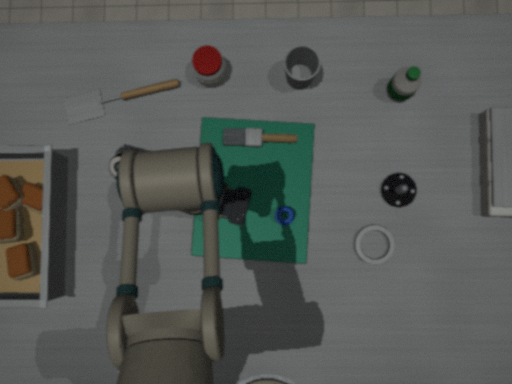

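```bash
cat > rim.py <<'E'
from go import *
import sys
def rim(fn):
    f=load(fn); P=pts(f); s=bot.state(); C=R.from_quat(s['tcp_rot']).as_matrix(); gp=s['eef_pos']+.18*C[:,0]
    hsv=cv2.cvtColor(cv2.imread(f'pics/{fn}.png'),cv2.COLOR_BGR2HSV); b=cv2.inRange(hsv,(105,110,25),(130,255,255)); w=b*0; w[190:320,200:330]=1
    L=(P-gp)@C   # tool coords: x along fingers, z jaw
    m=((b>0)&(w>0)&(L[...,0]<-.012)&(L[...,0]>-.03)).astype(np.uint8)
    cs,_=cv2.findContours(m,cv2.RETR_EXTERNAL,cv2.CHAIN_APPROX_NONE); c=max(cs,key=cv2.contourArea); e=cv2.fitEllipse(c)
    d=L[m>0]; x=np.median(d[:,0]); print('px',m.sum(),e,'rim x in tool',x)
    o,dd=ray(f,*e[0]); o=(o-gp)@C; dd=dd@C
    for xx in(x,-.0197): print('rim centre in tool', (o+dd*(xx-o[0])/dd[0]).round(4))
    q=d[(d[:,0]>x-.004)]; print('range y',np.percentile(q[:,1],[2,98]),'z',np.percentile(q[:,2],[2,98]))
    print('tool y world',C[:,1].round(3))
rim(sys.argv[1])
E
python3 rim.py w4
```

```text
px 2650 ((261.48114013671875, 266.62164306640625), (67.45552825927734, 70.01425170898438), 87.22466278076172) rim x in tool -0.019303316855719527
rim centre in tool [-0.0193  0.0026 -0.0001]
rim centre in tool [-0.0197  0.0029 -0.0001]
range y [-0.0148413  0.0175974] z [-0.01619165  0.01596453]
tool y world [-0.965  0.263  0.005]
```

```bash
python3 -m handwheel '[[[0,0,0],[0,0,10],30],[[0,0,0],[4,-25,0],30],[[0,0,0],[4,-50,0],30],[[0,0,0],[4,-50,0],30],[[0,0,0],[4,-50,0],30],[[0,0,0],[4,-50,0],30],[[0,0,0],[4,-50,0],30],[[0,0,0],[4,-50,0],30],[[0,0,0],[4,-50,0],30],[[0,0,0],[0,-25,0],30],[[0,0,0],[0,0,0],30],[[0,0,0],[0,0,0],30]]'
python3 -c "
from go import *
need([.5326,-.305,.135],[0,0,1],J);grab('wrist','w5');grab('side','s5')"
```

```text
t: 7.52
eef_pos: [0.5344, -0.296, 0.3286]
tcp_rot: [-0.424, 0.563, 0.436, 0.56]
wrist_force: [-0.1, 0.3, -0.0]
grip_width: 0.0359
t 7.53 turn [-0.58 -0.8  -0.13] shift mm [ -1.8  -9.  -13.6] F [-0.1  0.3 -0. ] w 35.9 q [-0.62  0.38  1.54  0.    1.24 -1.93] gp [ 0.5319 -0.2942  0.1486]
```

View pics/w5.png

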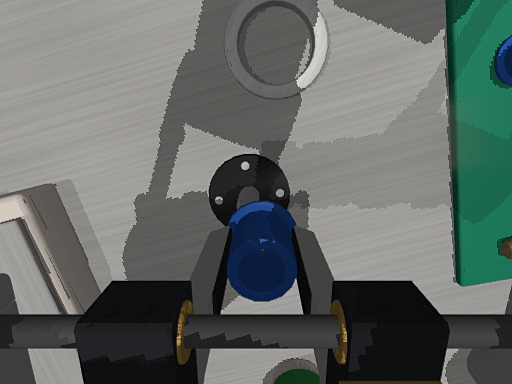

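View pics/s5.png

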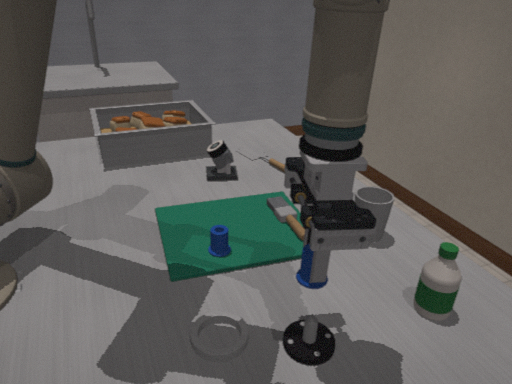

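```bash
python3 -m handwheel '[[[-0.6,-0.8,-0.1],[-2,-9,-10],30],[[0,0,0],[0,0,-20],30],[[0,0,0],[0,0,0],30],[[0,0,0],[0,0,0],30]]'
python3 -c "
from go import *
need([.5326,-.305,.094],[0,0,1],J)"
```

```text
t: 8.12
eef_pos: [0.5332, -0.2993, 0.3004]
tcp_rot: [-0.433, 0.56, 0.431, 0.561]
wrist_force: [-0.3, 0.6, -1.3]
grip_width: 0.0366
t 8.12 turn [ 0.06  0.15 -0.46] shift mm [ -0.6  -5.7 -26.4] F [-0.3  0.6 -1.3] w 36.6 q [-0.63  0.4   1.58  0.    1.15 -1.94] gp [ 0.5337 -0.2995  0.1204]
```

```bash
python3 -m handwheel '[[[0,0.2,-0.5],[-1,-6.5,-15],30],[[0,0,0],[0,0,0],30],[[0,0,0],[0,0,-10],30],[[0,0,0],[0,0,0],30],[[0,0,0],[0,0,0],30]]'
python3 -c "
from go import *
need([.5326,-.305,.094],[0,0,1],J)
f=grab('side','s6');grab('wrist','w6'); im=cv2.imread('pics/s6.png'); cv2.imwrite('pics/z6.png',np.hstack([cv2.resize(im[250:370,250:350],(500,600),interpolation=cv2.INTER_CUBIC)]))
"; python3 rim.py w6
```

```text
t: 8.75
eef_pos: [0.5326, -0.3061, 0.2749]
tcp_rot: [-0.43, 0.562, 0.429, 0.562]
wrist_force: [-0.6, -0.6, -0.3]
grip_width: 0.036
t 8.75 turn [0.12 0.02 0.05] shift mm [ 0.   1.1 -0.9] F [-0.6 -0.6 -0.3] w 36.0 q [-0.63  0.43  1.61 -0.    1.1  -1.94] gp [ 0.5327 -0.3065  0.0949]
px 2646 ((261.52667236328125, 266.7458190917969), (67.47716522216797, 70.10836029052734), 85.1304931640625) rim x in tool -0.018895384532920487
rim centre in tool [-0.0189  0.0025 -0.0001]
rim centre in tool [-0.0197  0.003  -0.0001]
range y [-0.01476439  0.01763745] z [-0.01620854  0.01601966]
tool y world [-0.965  0.263 -0.001]
```

View pics/z6.png

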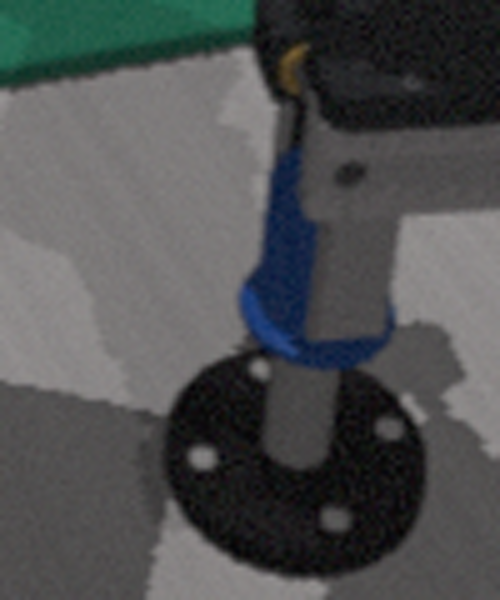

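View pics/w6.png

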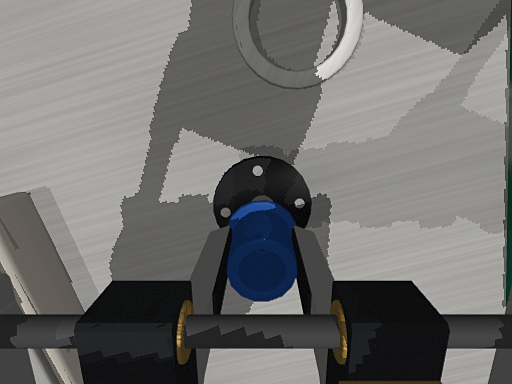

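```bash
python3 - <<'E'
from go import *
f=load('w6'); s=bot.state(); C=R.from_quat(s['tcp_rot']).as_matrix(); gp=s['eef_pos']+.18*C[:,0]
im=cv2.imread('pics/w6.png'); g=cv2.cvtColor(im,cv2.COLOR_BGR2GRAY)
P=pts(f); m=np.zeros(g.shape,np.uint8); m[145:260,200:330]=((g<45)&(P[...,2]<.03)&(P[...,2]>0))[145:260,200:330]
cs,_=cv2.findContours(m,cv2.RETR_EXTERNAL,cv2.CHAIN_APPROX_NONE); c=max(cs,key=cv2.contourArea)[:,0]
X=np.array([onplane(f,u,v,.012)[:2] for u,v in c])
# circle points on outer arc: keep rows above 200
k=(c[:,1]<200)&(c[:,0]<330); Y=X[k]
from scipy.optimize import least_squares
r=least_squares(lambda p:np.hypot(Y[:,0]-p[0],Y[:,1]-p[1])-.04,[.53,-.305],loss='soft_l1',f_scale=.001); print('gauge by wrist',r.x, np.abs(r.fun).mean(), len(Y))
print('gp',gp)
hz=np.array([r.x[0],r.x[1],gp[2]])
print('gauge in tool', ((hz-gp)@C).round(4))
for w in(0.0014,.0017,.0026): print('sleeve axis world', (gp+C[:,1]*w)[:2].round(4))
# side view compare
sd=load('s6')
def proj(f,p):
    q=np.linalg.inv(f['cam_to_world'])@np.append(p,1); return np.array((f['cx']+f['fx']*q[0]/-q[2], f['cy']-f['fy']*q[1]/-q[2]))
a=gp+C[:,1]*.0017; print('collar pred',proj(sd,[a[0],a[1],.067]),'pin at .012,.05',proj(sd,[.531,-.3045,.012]),proj(sd,[.531,-.3045,.05]),'axis at .067',proj(sd,[.531,-.3045,.067]))
hs=cv2.cvtColor(cv2.imread('pics/s6.png'),cv2.COLOR_BGR2HSV); b=cv2.inRange(hs,(105,110,25),(130,255,255)); b[:, :280]=0;b[:300]=0;b[:,345:]=0
for v in range(304,326,2):
    u=np.nonzero(b[v])[0]; print(v,u.min() if len(u) else '',u.max() if len(u) else '',end=' | ')
gs=cv2.imread('pics/s6.png').max(2)
print()
for v in (328,332,336,340): print(v,gs[v,298:322])
E
```

```text
gauge by wrist [ 0.5316584  -0.30607736] 0.00485094851877525 148
gp [ 0.53256166 -0.30636915  0.09488547]
gauge in tool [-0.      0.0009  0.    ]
sleeve axis world [ 0.5312 -0.306 ]
sleeve axis world [ 0.5309 -0.3059]
sleeve axis world [ 0.5301 -0.3057]
collar pred [311.4261041  311.42999927] pin at .012,.05 [307.64744596 337.77201149] [309.92953813 319.34928608] axis at .067 [310.99391051 310.75688988]
304 301 311 | 306 299 311 | 308 298 311 | 310 298 310 | 312 299 310 | 314 299 310 | 316 300 327 | 318 302 326 | 320 303 324 | 322 308 321 | 324   | 
328 [22 27 21 30 29 44 62 66 72 70 69 71 71 72 73 68 71 63 63 40 24 25 24 31]
332 [19  9 20 17 32 49 69 68 70 70 68 73 69 68 69 67 68 70 56 28 13 30 26 28]
336 [15  9 13 25 37 58 68 69 69 65 72 68 71 72 70 70 69 55 41 24  9 24 13 20]
340 [23 22 28 23 30 53 61 70 67 72 70 66 68 69 70 70 68 50 21  8 32 24  9 13]
```

```bash
python3 -m handwheel '[[[0,0,0],[0,0.5,-6],30],[[0,0,0],[0,0,-5],30],[[0,0,0],[0,0,0],30],[[0,0,0],[0,0,0],30]]'
python3 -c "
from go import *
need([.5326,-.3055,.0425],[0,0,1],J)"
```

```text
t: 9.35
eef_pos: [0.5325, -0.3054, 0.2633]
tcp_rot: [-0.43, 0.562, 0.429, 0.562]
wrist_force: [0.3, -0.3, -0.8]
grip_width: 0.0363
t 9.35 turn [0.12 0.03 0.04] shift mm [  0.1  -0.1 -40.8] F [ 0.3 -0.3 -0.8] w 36.3 q [-0.63  0.44  1.63 -0.    1.08 -1.94] gp [ 0.5326 -0.3058  0.0833]
```

```bash
python3 -m handwheel '[[[0,0,0],[0,0,-4],30],[[0,0,0],[0,0,-4],30],[[0,0,0],[0,0,-4],30],[[0,0,0],[0,0,0],30]]'
python3 -c "
from go import *
need([.5326,-.3055,.0425],[0,0,1],J)"
```

```text
t: 9.85
eef_pos: [0.5325, -0.3054, 0.2505]
tcp_rot: [-0.43, 0.562, 0.429, 0.562]
wrist_force: [0.2, -0.0, -0.4]
grip_width: 0.0363
t 9.85 turn [0.13 0.03 0.04] shift mm [  0.1  -0.1 -28. ] F [ 0.2 -0.  -0.4] w 36.3 q [-0.63  0.45  1.64 -0.    1.05 -1.94] gp [ 0.5326 -0.3058  0.0705]
```

```bash
python3 -m handwheel '[[[0,0,0],[0,0,-6],30],[[0,0,0],[0,0,-6],30],[[0,0,0],[0,0,-6],30],[[0,0,0],[0,0,-5],30],[[0,0,0],[0,0,-2],30],[[0,0,0],[0,0,0],30]]'
python3 -c "
from go import *
need([.5326,-.3055,.0425],[0,0,1],J)"
```

```text
t: 10.6
eef_pos: [0.5325, -0.3054, 0.2234]
tcp_rot: [-0.43, 0.562, 0.429, 0.562]
wrist_force: [0.4, 0.5, -0.6]
grip_width: 0.0362
t 10.6 turn [0.11 0.01 0.04] shift mm [ 0.1 -0.1 -0.9] F [ 0.4  0.5 -0.6] w 36.2 q [-0.63  0.48  1.67 -0.    0.99 -1.94] gp [ 0.5325 -0.3058  0.0434]
```

Almost home (about 1 mm); ease down to contact, then open so it seats under its own weight.

```bash
python3 -m handwheel '[[[0,0,0],[0,0,-1],30],[[0,0,0],[0,0,-0.5],30],[[0,0,0],[0,0,0],30],[[0,0,0],[0,0,0],44],[[0,0,0],[0,0,0],50],[[0,0,0],[0,0,0],50],[[0,0,0],[0,0,0],50]]'
python3 -c "
from go import *
need([.5326,-.3055,.0425],[0,0,1],J)
f=grab('side','s7');grab('wrist','w7'); im=cv2.imread('pics/s7.png'); cv2.imwrite('pics/z7.png',np.hstack([cv2.resize(im[250:370,250:350],(400,480),interpolation=cv2.INTER_CUBIC),cv2.resize(cv2.imread('pics/w7.png')[180:320,200:320],(400,480),interpolation=cv2.INTER_CUBIC)]))
"; python3 rim.py w7
```

```text
t: 11.48
eef_pos: [0.5329, -0.3056, 0.2229]
tcp_rot: [-0.431, 0.562, 0.428, 0.562]
wrist_force: [0.2, 0.8, 0.1]
grip_width: 0.0498
t 11.47 turn [0.19 0.12 0.04] shift mm [-0.3  0.1 -0.4] F [0.2 0.8 0.1] w 49.8 q [-0.63  0.48  1.67 -0.    0.99 -1.94] gp [ 0.5333 -0.3062  0.0429]
px 2575 ((261.4468078613281, 265.7715759277344), (67.0600357055664, 69.59120178222656), 88.15670013427734) rim x in tool -0.01843057918470888
rim centre in tool [-0.0184  0.0027 -0.0001]
rim centre in tool [-0.0197  0.0034 -0.0001]
range y [-0.01476451  0.01788079] z [-0.01620622  0.01598609]
tool y world [-0.965  0.263 -0.003]
```

View pics/z7.png

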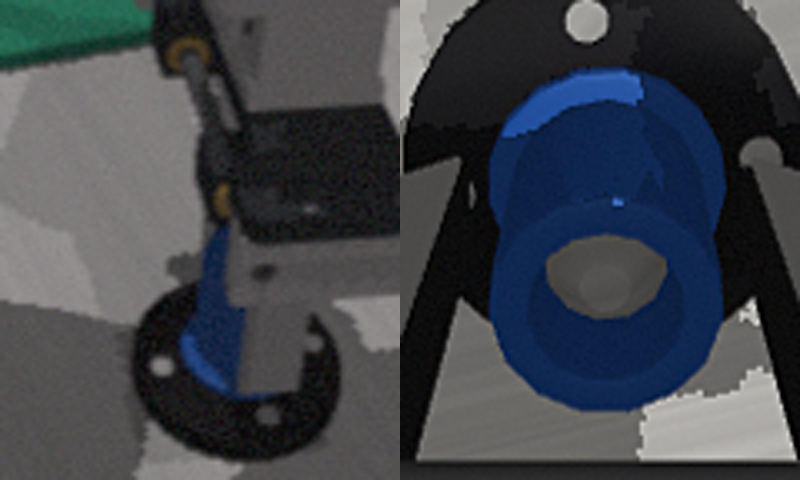

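```bash
python3 -m handwheel '[[[0.2,0,0],[-1.6,0.4,0],50],[[0,0,0],[0,0,0],44],[[0,0,0],[0,0,0],30],[[0,0,0],[0,0,0],30],[[0,0,0],[0,0,0],30],[[0,0,0],[0,0,0],30]]' 30
python3 -c "
from go import *
need([.5317,-.3055,.0429],[0,0,1],J);grab('wrist','w8')"; python3 rim.py w8
```

```text
t: 12.32
eef_pos: [0.5311, -0.3052, 0.2229]
tcp_rot: [-0.43, 0.561, 0.429, 0.562]
wrist_force: [1.0, 0.3, 0.3]
grip_width: 0.0363
t 12.32 turn [-0.03  0.1   0.04] shift mm [ 0.6 -0.3  0. ] F [1.  0.3 0.3] w 36.3 q [-0.64  0.48  1.67  0.    0.99 -1.94] gp [ 0.5314 -0.3051  0.0429]
px 2557 ((261.4405212402344, 269.2239074707031), (66.64295196533203, 69.58394622802734), 89.8978500366211) rim x in tool -0.018418282069632013
rim centre in tool [-0.0184  0.0008 -0.0002]
rim centre in tool [-0.0197  0.0015 -0.0002]
range y [-0.01649399  0.01603759] z [-0.01629036  0.01602402]
tool y world [-0.965  0.263 -0.002]
```

```bash
python3 -m handwheel '[[[0,0,0],[0,0,10],30],[[0,0,0],[0,0,20],30],[[0,0,0],[0,0,25],30],[[0,0,0],[0,0,40],30],[[0,0,0],[0,0,50],30],[[0,0,0],[0,0,50],30],[[0,0,0],[0,0,20],30],[[0,0,0],[0,0,0],30]]'
python3 -c "
from go import *
need([.50,.33,.25],[0,0,1],J);grab('side','s9')"
```

```text
t: 13.38
eef_pos: [0.5294, -0.3038, 0.4481]
tcp_rot: [-0.43, 0.561, 0.429, 0.563]
wrist_force: [0.4, -0.3, -1.4]
grip_width: 0.0365
t 13.38 turn [0.01 0.17 0.04] shift mm [-29.4 633.8 -18.1] F [ 0.4 -0.3 -1.4] w 36.5 q [-0.64  0.31  1.35  0.    1.48 -1.94] gp [ 0.5299 -0.3038  0.2681]
```

View pics/s9.png

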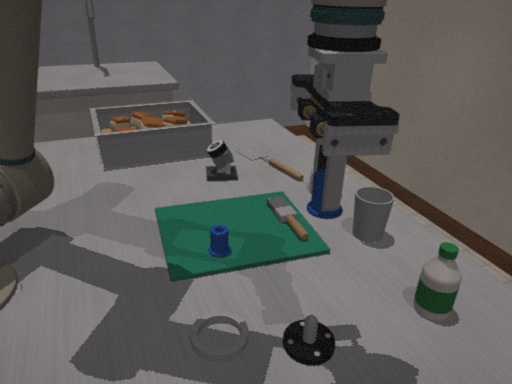

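```bash
python3 -m handwheel '[[[0,0,0],[-2,25,0],30],[[0,0,0],[-2,50,0],30],[[0,0,0],[-2,50,0],30],[[0,0,0],[-2,50,0],30],[[0,0,0],[-2,50,0],30],[[0,0,0],[-2,50,0],30],[[0,0,0],[-2,50,0],30],[[0,0,0],[-2,50,0],30],[[0,0,0],[-2,50,0],30],[[0,0,0],[-2,50,0],30],[[0,0,0],[-2,50,0],30],[[0,0,0],[-2,50,0],30],[[0,0,0],[-2,40,0],30],[[0,0,0],[0,15,0],30],[[0,0,0],[0,0,0],30],[[0,0,0],[0,0,0],30]]'
python3 -c "
from go import *
n=[-.4825,.1311,.866]
need([.50,.33,.24],n,J)"
```

```text
t: 15.42
eef_pos: [0.4812, 0.3577, 0.4229]
tcp_rot: [-0.419, 0.572, 0.443, 0.549]
wrist_force: [-0.2, -0.6, -0.5]
grip_width: 0.0366
t 15.43 turn [ -8.19 -31.59  -0.2 ] shift mm [-68.   -4.1 -27.1] F [-0.2 -0.6 -0.5] w 36.6 q [ 0.51  0.31  1.41  0.03  1.46 -0.8 ] gp [0.4729 0.3589 0.2431]
```

```bash
python3 -m handwheel '[[[-2,-8,0],[-17,-1,-6],30],[[-2,-8,0],[-17,-1,-6],30],[[-2,-8,0],[-17,-1,-7],30],[[-2,-7.5,0],[-17,-1,-7],30],[[0,0,0],[0,0,0],30],[[0,0,0],[0,0,0],30]]'
python3 -c "
from go import *
n=[-.4825,.1311,.866]
need([.5275,.3277,.1814],n,J);grab('side','s10');grab('wrist','w10')"
```

```text
t: 16.18
eef_pos: [0.4138, 0.3442, 0.3968]
tcp_rot: [-0.561, 0.43, 0.263, 0.657]
wrist_force: [-0.1, 0.7, -1.9]
grip_width: 0.0361
t 16.18 turn [0.08 0.68 0.41] shift mm [ 26.9   7.1 -59.5] F [-0.1  0.7 -1.9] w 36.1 q [ 0.72  0.17  1.74 -0.53  0.99 -0.34] gp [0.5023 0.3197 0.242 ]
```

View pics/s10.png

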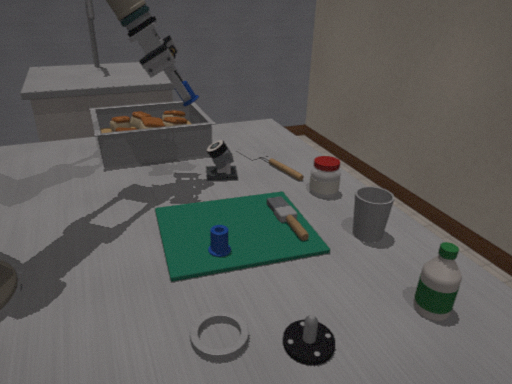

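View pics/w10.png

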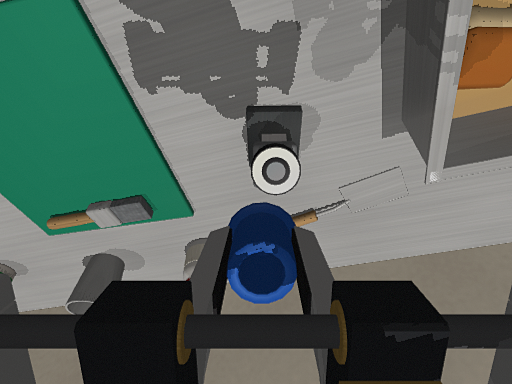

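```bash
python3 -m handwheel '[[[0,0.7,0.4],[10,3.5,-20],30],[[0,0,0],[10,3.5,-20],30],[[0,0,0],[5,0,-14],30],[[0,0,0],[0,0,0],30],[[0,0,0],[0,0,0],30]]'
python3 -c "
from go import *
n=[-.4825,.1311,.866]
need([.5275,.3277,.1814],n,J)"
```

```text
t: 16.9
eef_pos: [0.4442, 0.3513, 0.338]
tcp_rot: [-0.559, 0.434, 0.269, 0.653]
wrist_force: [-1.4, -0.3, -0.6]
grip_width: 0.036
t 16.9 turn [ 0.04 -0.23  0.25] shift mm [-3.6 -0.  -0.8] F [-1.4 -0.3 -0.6] w 36.0 q [ 0.68  0.26  1.77 -0.56  0.87 -0.3 ] gp [0.5304 0.3272 0.1818]
```

```bash
python3 -m handwheel '[[[0,-0.2,0.2],[-3.5,0,-0.7],30],[[0,0,0],[0,0,0],30],[[0,0,0],[0,0,0],30],[[0,0,0],[0,0,0],30]]'
python3 - <<'E'
from go import *
n=[-.4825,.1311,.866]
need([.5275,.3277,.1814],n,J)
for c in('side','wrist','top'): grab(c,c[0]+'11')
im=cv2.imread('pics/s11.png'); w=cv2.imread('pics/w11.png'); t=cv2.imread('pics/t11.png')
cv2.imwrite('pics/z11.png',np.hstack([cv2.convertScaleAbs(cv2.resize(im[90:190,170:260],(360,400),interpolation=cv2.INTER_CUBIC),alpha=1.5),cv2.resize(w[110:310,170:370],(400,400))]))
E
python3 rim.py w11
```

```text
t: 17.4
eef_pos: [0.44, 0.3516, 0.3392]
tcp_rot: [-0.56, 0.43, 0.269, 0.655]
wrist_force: [0.4, -0.3, -0.4]
grip_width: 0.036
t 17.4 turn [-0.08  0.13 -0.01] shift mm [ 0.6 -0.3 -1.9] F [ 0.4 -0.3 -0.4] w 36.0 q [ 0.69  0.25  1.78 -0.56  0.87 -0.3 ] gp [0.5272 0.3282 0.1835]
px 2616 ((261.4595642089844, 269.3736572265625), (67.40859985351562, 69.5156021118164), 87.56293487548828) rim x in tool -0.01861758971876279
rim centre in tool [-0.0186  0.0008 -0.0001]
rim centre in tool [-0.0197  0.0014 -0.0001]
range y [-0.01681128  0.0160401 ] z [-0.01630005  0.01602373]
tool y world [-0.835  0.228 -0.501]
```

View pics/z11.png

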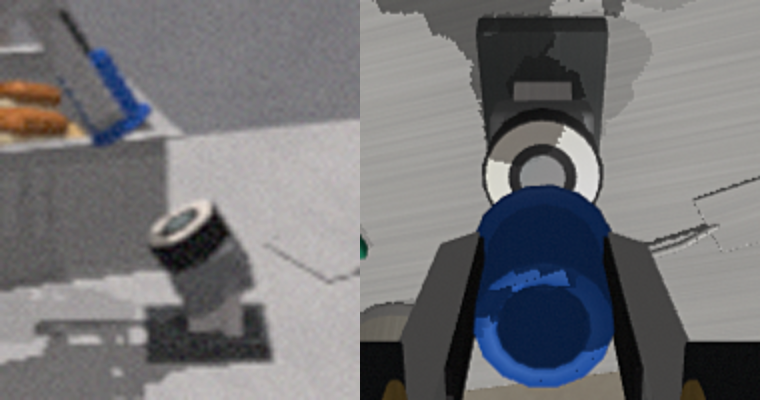

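View pics/t11.png

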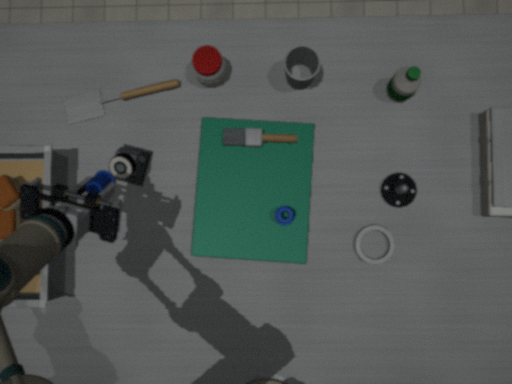

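```bash
python3 - <<'E'
from go import *
s=bot.state(); C=R.from_quat(s['tcp_rot']).as_matrix(); gp=s['eef_pos']+.18*C[:,0]
n=-C[:,0]; mid=gp-.0060*n
print('mid',mid.round(4),'tilt',np.degrees(np.arccos(n[2])),'az',np.degrees(np.arctan2(n[1],n[0])))
L=np.array([.5785,.3138,.0898]); n0=np.array([-.4825,.1311,.866])
d=mid-L; print('axial',d@n0,'lateral',(d-d@n0*n0).round(4))
# wrist: white ring depth
f=load('w11'); P=pts(f); g=cv2.cvtColor(cv2.imread('pics/w11.png'),cv2.COLOR_BGR2GRAY); sat=cv2.cvtColor(cv2.imread('pics/w11.png'),cv2.COLOR_BGR2HSV)[...,1]
w=g*0; w[164:215,228:294]=1
Q=P[(w>0)&(g>110)&(sat<60)&(P[...,2]>.06)]; c,m=fitplane(Q); Q=Q[abs((Q-c)@m)<.004]; c,m=fitplane(Q); print('wrist ring plane',len(Q),c.round(4),m.round(3),np.degrees(np.arccos(m[2])),np.degrees(np.arctan2(m[1],m[0])))
# outer circle of ring: points in plane, fit radius from edge
from scipy.optimize import least_squares
# inner dark glass ring ellipse: contour of g<80 region within
mk=((w>0)&(g>105)&(sat<60)).astype(np.uint8); mk=cv2.morphologyEx(mk,cv2.MORPH_CLOSE,np.ones((3,3)))
e1=np.cross(m,[0,0,1.]);e1/=np.linalg.norm(e1);e2=np.cross(m,e1)
cs,_=cv2.findContours(mk,cv2.RETR_EXTERNAL,cv2.CHAIN_APPROX_NONE); k=max(cs,key=cv2.contourArea)[:,0]; k=k[k[:,1]<195]
pl=[]
for u,v in k:
    o,dd=ray(f,u,v); q=o+dd*((c-o)@m)/(dd@m)-c; pl.append((q@e1,q@e2))
pl=np.array(pl); r=least_squares(lambda p:np.hypot(pl[:,0]-p[0],pl[:,1]-p[1])-p[2],[0,0,.025],loss='soft_l1',f_scale=.0005); ctr=c+r.x[0]*e1+r.x[1]*e2; print('lens by wrist',ctr.round(4),'r',r.x[2],len(pl))
for ax in (0,.0008):
    q=(ctr-gp)@C; print('lens in tool',q.round(4))
E
```

```text
mid [0.5302 0.3273 0.1781] tilt 30.09684943364481 az 164.96150041359243
axial 0.10156586595779699 lateral [0.0007 0.0002 0.0004]
wrist ring plane 341 [0.5717 0.3154 0.087 ] [-0.518  0.139  0.844] 32.43185177963905 164.9643097934129
lens by wrist [0.5903 0.3102 0.0993] r 0.039249901198465206 211
lens in tool [ 0.1055 -0.0146 -0.0009]
lens in tool [ 0.1055 -0.0146 -0.0009]
```

```bash
python3 - <<'E'
from go import *
from scipy.optimize import least_squares
s=bot.state(); C=R.from_quat(s['tcp_rot']).as_matrix(); gp=s['eef_pos']+.18*C[:,0]
f=load('w11'); g=cv2.cvtColor(cv2.imread('pics/w11.png'),cv2.COLOR_BGR2GRAY); sat=cv2.cvtColor(cv2.imread('pics/w11.png'),cv2.COLOR_BGR2HSV)[...,1]
m=np.array([-.4825,.1311,.866]); c=np.array([.578,.3137,.0898])
mk=((g>85)&(sat<60)).astype(np.uint8); out=[];inn=[]
for a in np.arange(185,356,5):
    rr=np.arange(8,40,.25); q=np.radians(a); us=261.3+rr*np.cos(q); vs=197+rr*np.sin(q)
    val=cv2.remap(g.astype(np.float32),us.astype(np.float32)[None],vs.astype(np.float32)[None],cv2.INTER_LINEAR)[0]
    d=np.gradient(cv2.GaussianBlur(val[None],(9,1),2)[0]); i=np.argmax(d[rr<24]); j=i+np.argmin(d[i:][rr[i:]<38])
    inn.append((us[i],vs[i])); out.append((us[j],vs[j]))
e1=np.cross(m,[0,0,1.]);e1/=np.linalg.norm(e1);e2=np.cross(m,e1)
for nm,S in(('in',inn),('out',out)):
    pl=[]
    for u,v in S:
        o,dd=ray(f,u,v); q=o+dd*((c-o)@m)/(dd@m)-c; pl.append((q@e1,q@e2))
    pl=np.array(pl); r=least_squares(lambda p:np.hypot(pl[:,0]-p[0],pl[:,1]-p[1])-p[2],[0,0,.02],loss='soft_l1',f_scale=.0005)
    ctr=c+r.x[0]*e1+r.x[1]*e2; print(nm,'r',r.x[2],'res',np.abs(r.fun).mean(),ctr.round(4),'in tool',((ctr-gp)@C).round(4))
# side: sleeve collar blob relative to axis/lens
sd=load('s11')
def proj(f,p):
    q=np.linalg.inv(f['cam_to_world'])@np.append(p,1); return np.array((f['cx']+f['fx']*q[0]/-q[2], f['cy']-f['fy']*q[1]/-q[2]))
n=-C[:,0]
print('side pred lens',proj(sd,c),'collar',proj(sd,gp-.028*n),'blue',end=' ')
hs=cv2.cvtColor(cv2.imread('pics/s11.png'),cv2.COLOR_BGR2HSV); b=cv2.inRange(hs,(105,110,25),(130,255,255)); b[160:]=0
v,u=np.nonzero(b); P=pts(sd)[b>0]; L=(P-gp)@C; k=(abs(L[:,0]-.028)<.006)
print(k.sum(),'collar px u',u[k].min(),u[k].max(),'v',v[k].min(),v[k].max(),'tool y range',np.percentile(L[k,1],[3,97]),'z',L[k,2].min(),L[k,2].max(),'x max',L[:,0].max())
E
```

```text
in r 0.014916550761654924 res 0.00010567678008407287 [0.5783 0.3138 0.0899] in tool [ 0.1073  0.001  -0.0006]
out r 0.024977747688758472 res 9.27553041051405e-05 [0.5782 0.3138 0.0899] in tool [ 0.1073  0.0011 -0.0006]
side pred lens [214.57373334 145.36429652] collar [199.33376775 120.7859093 ] blue 49 collar px u 194 206 v 116 125 tool y range [-0.0207452  0.0139725] z -0.024191402808187663 0.0013755363881932325 x max 0.5005113798264087
```

```bash
python3 -m handwheel '[[[0,0,0],[0,0,0],30],[[0,0,0],[0,0,0],30]]'
python3 - <<'E'
from go import *
need([.5275,.3277,.1814],[-.4825,.1311,.866],J); print(np.abs(bot.state()['joint_velocities']).max())
E
```

```text
t: 17.8
eef_pos: [0.4402, 0.3515, 0.339]
tcp_rot: [-0.56, 0.431, 0.269, 0.655]
wrist_force: [-0.2, -0.0, -1.3]
grip_width: 0.0361
t 17.8 turn [-0.06  0.12  0.  ] shift mm [ 0.5 -0.2 -1.7] F [-0.2 -0.  -1.3] w 36.1 q [ 0.69  0.25  1.78 -0.56  0.87 -0.3 ] gp [0.5273 0.3281 0.1833]
0.0022974521710941616
```

```bash
python3 -c "
from h import *
print(bot.hand_in()); print(bot.state()['grip_width'])"
```

```text
the job is handed in; nothing more can be done
None
the job is handed in; nothing more can be done
```

The job is handed in at about 18 s of robot time, with the worn sleeve held still in front of the camera lens.

- **Worn sleeve:** I picked it by its bore, which measured about 24 mm against the listed 23 mm. It was the left sleeve in the top view. It went down over the pin with no noticeable force. I opened the fingers, and the wrist picture showed the pin inside the bore and the rim about 61 mm above the table, where a seated sleeve should be (62 mm).
- **Showing it:** I gripped it again, lifted it off and carried it to the lens with its collar end facing the glass.
- **Last checks:**
  - The middle of the sleeve is about 101 mm from the glass and within about 1 mm of the lens axis.
  - The tilt is 30.1° from the vertical, and the direction agrees with the lens to about 0.2°.
  - The lens position from the wrist camera agrees with the value I used to within 0.5 mm.
  - The arm is at rest, gripping at 30 N with 36 mm finger opening.
- **Left alone:** The last top view shows the sound sleeve standing on the board, and the brush, ring and camera in place.
- **Disagreements:**
  - An early wrist picture put the lens 2–3 mm off, when it was far from the image centre. The close-up cleared that up.
  - Fitting a plane to the lens ring in the wrist picture gave a tilt of 32.4°. I kept the stated 30°, which the top (30.6°) and side (29.5°) views support.
  - One circle fit to the ring in the wrist picture came out wrong (39 mm radius). I redid it by tracing the ring's edges.

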